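Sound a blind bore with the lever tailstock and set its depth stop

TASK

On the little bench lathe, find how deep the bore in the brass part is: swing the tailstock lever gently towards the chuck until the depth rod is felt to bottom firmly in the bore, then let go, leaving the rod resting on the bottom. Keep that travel by sliding the red depth stop back along its bar until its nose just touches the brass dog on the quill, without pushing the rod off the bottom. Move the quill only by its lever and leave the loose things on the bench where they are.

Things in the scene. Friction and masses are not known exactly. Their poses are not given: they have to be found in the camera images.
- lathe: Lathe bolted to a wooden board 210 x 570 mm, 18 mm thick; turned up to 13 degrees. Origin on the table under the middle of the cream tailstock casting (48 x 70 mm, top at 140 mm). y runs along the bed towards the chuck (feed direction), x across it away from the robot, z up. Quill axis: x = 0, 115 mm up. Chuck 70 mm across, face at y = 185 mm; headstock top at 155 mm. Fixed.
- lever_handle (a point): Middle of the upright black handle at the near end of the tailstock lever: round, 13 to 19 mm thick, 42 mm tall, 177 mm above the table, on a 16 mm wide flat steel arm (top at 156 mm). It swings level; towards the chuck (lathe +y) feeds the quill in. No spring: it stays where let go. Push needed: about 4 to 5 N all the way, then 3 N more per mm once the rod has bottomed.
- fulcrum (a point): The lever's upright pivot pin on the far side of the tailstock, 152 mm above the table. The handle is 140 mm from it. At the handle, 3 to 7 N above the running drag, held half a second, is firmly bottomed; more than 10 N above the drag (15 N in all) dents the part.
- feed_lever (a joint): Lever angle in rad: 0 with the lever square across the bed, negative drawn back, positive towards the chuck; stops at -0.5 and 0.5. The handle lies at fulcrum + 140 mm x (-cos, +sin) along the lathe's x and y; the quill moves 47 mm per rad. It starts at about -0.46 to -0.34.
- quill: The sliding steel quill (18 mm across) with brass dog, rod holder and the 5 mm depth rod; slides along the lathe's y. Origin on its axis; the rod's tip is 160 mm ahead (+y) of it. It takes about 12 N to slide it, either way. Not to be pushed directly.
- workpiece: Brass part (36 mm across) held in the chuck, with a 10 mm blind bore facing the tailstock. Origin: centre of the bore's mouth; the bore runs along the lathe's +y. Its depth differs from part to part, somewhere from 8 to 27 mm, and cannot be seen. The rod starts just outside the mouth.
- dog_face (a point): The spot on the brass dog (arm 10 mm high that reaches from the quill towards the robot, over the stop bar) where the stop's nose will touch; the face looks along the lathe's +y. Moves with the quill. 115 mm above the table.
- stop_center (a point): Centre of the red depth stop: block 20 mm (across the bed) x 24 mm (along it) x 50 mm tall, 90 to 140 mm above the table. Slides along the lathe's y on a graduated bar (14 mm wide, top at 102 mm, end at lathe y = 180 mm) with about 2 N of drag and stays where left. Push it from its chuck side or pinch it across the bed. The nose starts 15 mm or more ahead of where the dog will end.
- stop_tip (a point): Tip of the stop's steel nose (8 mm across), 26 mm from the block's centre on the dog's side (lathe -y). When it meets the dog the push rises at once; about 10 N on the dog is enough to start driving the quill back off the bottom, so stop at 2 to 5 N above the stop's own drag.
- chuck_key_mid (a point): Loose steel T-shaped chuck key, 80 x 60 mm, 13 mm high, lying on the lathe's board before the headstock: leave alone.
- brass_blank_mid (a point): Loose brass blank 30 mm across, 14 mm high, on the lathe's board below the stop bar: leave alone.
- eyepiece_mid (a point): Loose black eyepiece, 37 mm across, 46 mm tall, on the table: leave alone.
- brass_disc_mid (a point): Loose brass disc, 70 mm across, 20 mm high, on the table: leave alone.
- oil_bottle_mid (a point): Loose amber oil bottle, 34 mm across, 85 mm tall, on the table: leave alone.
- screwdriver_grip (a point): Loose screwdriver with a red handle, 150 mm long, on the table: leave alone.
- swarf_brush_grip (a point): Loose brush, 170 mm long, on the table: leave alone.

How it is judged:
By the outcome, as a careful person would: the job done as asked, in the order asked, and still so for the second after the job is handed in, with the robot touching nothing.
It also fails if it takes over 58 s, if anything falls off the work surface, if the arm or the gripper's body presses on something with over 40 N, if the wrist force passes 120 N, or if a joint passes its speed limit or range.

ROBOT

A 7-joint arm with a two-finger parallel gripper is mounted at the origin on the work surface. World frame = base frame: x ahead of the robot, y to its left, z up, the work surface at z = 0. Lengths are in m, angles in rad, forces in N, time in s.
With the tool pointing down it reaches from about 0.425 to 0.95 m from the base axis. Payload 4.7 kg.
Tool frame: the origin (TCP) lies midway between the tips of the shut fingers; the grasp point (between the pads) lies 19 mm behind it; z points along the fingers, y is the direction in which the jaws open and shut (so a half turn about z gives the same grasp; the last joint's range is limited). The gripper opens to 87 mm and grips with 3 to 60 N. Pads are 19 mm wide; open, the fingers measure 117 mm over their backs; the gripper's body (75 mm by 190 mm) begins 51 mm behind the grasp point.
Start: joints at [1.111, 0.469, -0.049, 1.532, 0.024, 1.141, -0.082], TCP at [0.282, -0.613, 0.223] pointing down, gripper open.
Joint ranges: [-2.59, 2.59], [-0.33, 1.99], [-1.39, 1.29], [0.1, 2.45], [-1.04, 4.18], [0.21, 1.99], [-2.66, 2.66]. Speed limits (rad/s): [2.57, 2.57, 3.14, 3.14, 3.14, 3.14, 3.14].

INTERFACE

Orientations are given as a unit quaternion [w, x, y, z].
In Python, from cell import ctrl gives the robot as it stands.
- The arm moves only by the tool carry_out, never from a script. Its argument "series" is a list that holds one entry, the list of rows, each a list of 6 numbers: the shift along the tool's x, y, z in cm, then the turn, a rotation vector about the tool's x, y, z in rad. In form: [[[x, y, z, wx, wy, wz], ...]]. A call has 1 to 20 rows; each row shifts and turns the commanded pose from where the row before left it, along the tool's axes as they then stand; what a row does not reach is not made up. A row lasts 1/8 s, in which the tool goes at most 62.5 mm and 10.7 degrees, less where a joint would pass 70% of its speed; a pose out of reach is approached as far as the arm can. A call with a gripper value outside its range is refused whole. "fingers" is the opening, from 0 (shut) to 1 (fully open), set as the call begins (left out, the last holds). The fingers move at their own pace and stop on an object; the grip force is fixed at half the most. Time passes only in rows, so rows that do not move let the fingers close. It gives the time, the measured TCP pose, the force and the opening at its end, in the units of the state.
- ctrl.state(): the state, without advancing time (a new reading comes with each control period).
- ctrl.capture(name): name is "scene" or "top" or "wrist"; returns the picture (480x640x3 uint8, red, green, blue); there is no depth.
- ctrl.camera_info(name): a dict with "mtx" (3x3 intrinsics, pixels), "R" (3x3) and "t" (3): a world point X has camera coordinates R X + t; the wrist camera has in their place "T_tool_cam" (4x4, takes a point from camera to tool coordinates, whose origin is the TCP and whose axes are the flange's). Camera axes: x right, y down, z forward; pixel columns grow to the right and rows downward; lengths in m; the calibration is good to about 2 mm. A picture is of the moment at which its call begins: read the wrist's pose just before it. camera_info takes no time and is no camera call.
- ctrl.sign_off(): hands the job in, once; it reports no verdict.
The state is a dict: "time": time; "joint_pos": joint angles; "qvel": joint speeds; "effort": joint torques, N m; "tool_pos": TCP position; "orientation": TCP orientation; "ft_force": force on the tool from outside, world axes, zero at the start; "torque": the same for the moment, N m; "opening": opening from 0.0 (shut) to 1.0 (fully open).
Only numpy, scipy, OpenCV 4.12 (cv2) and the standard library are available. Lean on these libraries where they do the work, as an engineer would, in place of code of your own. Each camera call takes 0.05 s, during which the arm holds its last target. There are 200 camera calls.

## Working session

There is one attempt and no reset: what is moved stays moved. The work goes in short steps, Python scripts to look and compute and a tool call to move; the robot and the scene stay as the last step left them, time stands still between calls to the robot, and variables do not carry over. Pictures are saved under pics/ and viewed, about 8 in all and at most 12, crops included, and the job is handed in when it is done.

Besides the shell and the picture viewer there is one more tool, called by a JSON object that holds its "method" and its "body". carry_out: Moves the arm, as the interface text tells. Its arguments: {"type":"object","properties":{"series":{"type":"array"},"fingers":{"type":"number"}},"required":["series"]}

```bash
mkdir -p pics; ls; python3 - <<'E'
from cell import ctrl
import cv2,numpy as np
for n in("scene","top"):
    cv2.imwrite(f"pics/{n}0.png",ctrl.capture(n)[:,:,::-1])
    print(n,{k:np.round(v,4).tolist() for k,v in ctrl.camera_info(n).items()})
print(np.round(ctrl.camera_info("wrist")["T_tool_cam"],4).tolist())
s=ctrl.state();print(s)
E
```

```text
pics
scene {'mtx': [[572.0719, 0.0, 317.7611], [0.0, 572.0719, 234.4412], [0.0, 0.0, 1.0]], 'R': [[0.4918, 0.8707, 0.0076], [0.6221, -0.3453, -0.7027], [-0.6092, 0.3503, -0.7115]], 't': [-0.2807, -0.2169, 1.6989]}
top {'mtx': [[594.3517, 0.0, 324.5317], [0.0, 594.3517, 246.6806], [0.0, 0.0, 1.0]], 'R': [[-0.0205, -0.9997, -0.0093], [-0.9858, 0.0218, -0.1663], [0.1664, 0.0057, -0.986]], 't': [0.0238, 0.5236, 1.5164]}
[[-0.0014, -0.9575, -0.2885, 0.0802], [1.0, -0.0013, -0.0005, 0.0003], [0.0001, -0.2885, 0.9575, -0.1623], [0.0, 0.0, 0.0, 1.0]]
{'time': 0.1, 'joint_pos': array([ 1.11109625,  0.46934812, -0.04857998,  1.53355904,  0.02413005,
        1.14103412, -0.08229638]), 'qvel': array([ 1.00270198e-03, -2.48361196e-03,  1.39735998e-03, -3.36863520e-03,
       -4.30843261e-04, -7.21912478e-05,  2.20094478e-04]), 'effort': array([ 2.13448507e-04, -5.09171426e+01, -8.13234667e-02, -2.36830276e+01,
       -6.15289947e-02,  3.44495382e-02,  1.79336814e-05]), 'tool_pos': array([ 0.28164777, -0.61283597,  0.22161943]), 'orientation': array([-8.49096330e-04,  9.76887225e-01,  2.13753533e-01, -2.35200295e-04]), 'ft_force': array([ 0.45443532, -0.44435098, -0.57467494]), 'torque': array([ 0.01566719, -0.00791701, -0.02032703]), 'opening': 1.004865962628467}
```

View pics/top0.png

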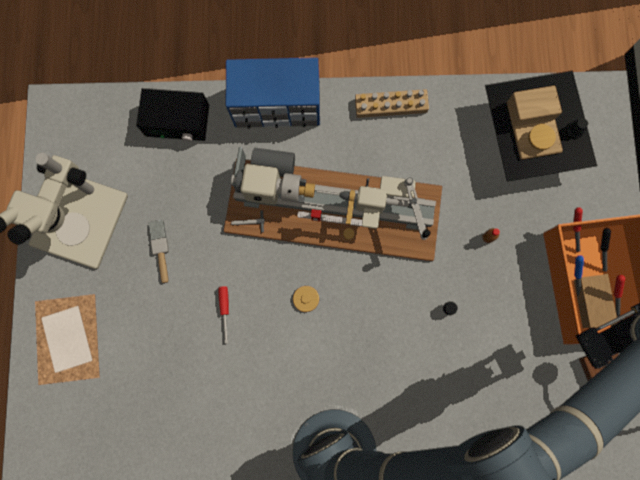

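View pics/scene0.png

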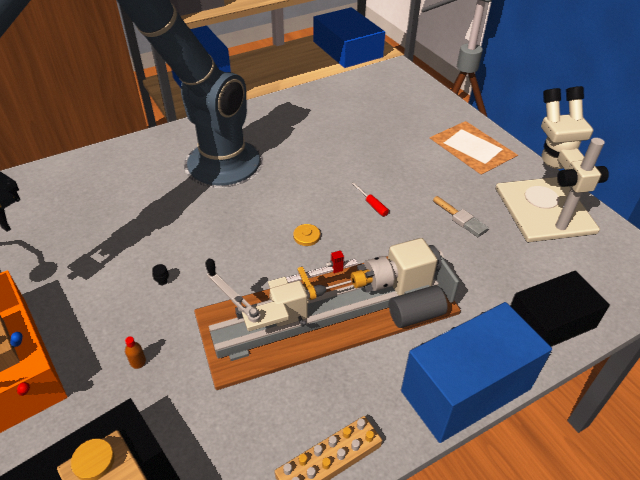

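The top picture shows the board at about (224–441, 160–261), the handle near (427,233) and the red stop near (316,214). I'll zoom in on both.

```bash
python3 - <<'E'
import cv2
a=cv2.imread("pics/top0.png")[140:270,215:455]
cv2.imwrite("pics/topz.png",cv2.resize(a,None,fx=3.3333,fy=3.3333,interpolation=cv2.INTER_CUBIC))
b=cv2.imread("pics/scene0.png")[230:390,190:470]
cv2.imwrite("pics/scenez.png",cv2.resize(b,None,fx=2.85714,fy=2.85714,interpolation=cv2.INTER_CUBIC))
E
```

```text
(no output)
```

View pics/topz.png

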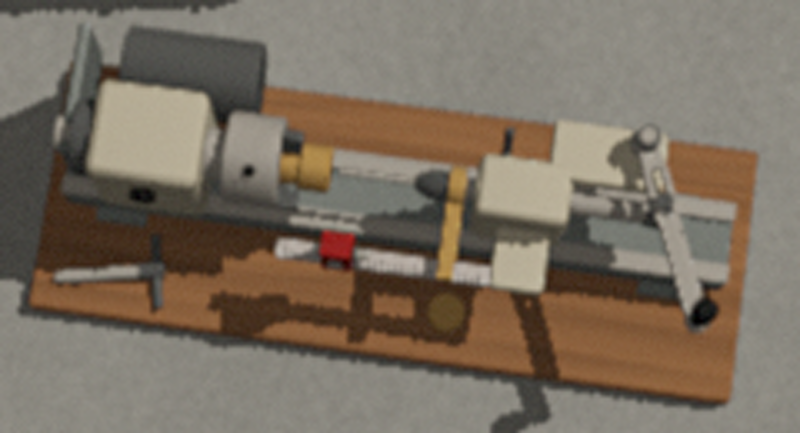

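View pics/scenez.png

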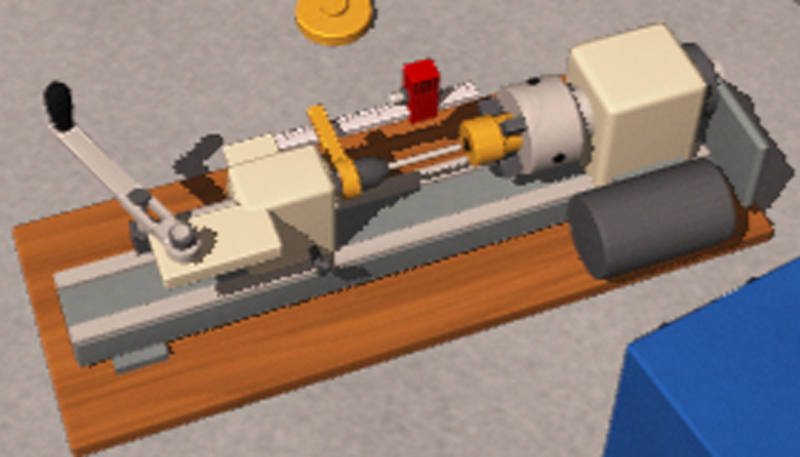

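The zooms show the board corners, the tailstock top (478–575,155–228), the fulcrum (648,135), the handle (705,308) and the stop top (337,247). Next I'll turn these into positions.

```bash
cat > h.py <<'E'
import numpy as np
from cell import ctrl
def ray(n,u,v):
    c=ctrl.camera_info(n);R=np.array(c["R"]);t=np.array(c["t"])
    return -R.T@t, R.T@np.linalg.inv(c["mtx"])@[u,v,1]
def top(zu,zv,z): 
    o,d=ray("top",215+zu/3.33333-.35,140+zv/3.33333-.35);return o+d*(z-o[2])/d[2]
def sc(zu,zv,z):
    o,d=ray("scene",190+zu/2.85714-.3,230+zv/2.85714-.3);return o+d*(z-o[2])/d[2]
E
python3 - <<'E'
from h import *
np.set_printoptions(precision=4,suppress=True)
B=[top(756,152,.018),top(727,403,.018),top(28,305,.018)]
print(B);e=B[2]-B[1];print("yaw",np.degrees(np.arctan2(-e[0],e[1])),np.linalg.norm(e));e=B[0]-B[1];print(np.degrees(np.arctan2(e[1],e[0])),np.linalg.norm(e))
S=[sc(14,232,.018),sc(78,455,.018),sc(770,238,.018)]
print("S",S);e=S[2]-S[1];print("yaw",np.degrees(np.arctan2(-e[0],e[1])))
T=np.mean([top(487,155,.14),top(575,163,.14),top(567,228,.14),top(478,216,.14)],0)
print("tail",T,"stop",np.mean([top(*p,.14) for p in[(323,230),(355,232),(352,266),(320,262)]],0))
print("stop sc",np.mean([sc(*p,.14) for p in[(404,66),(432,60),(440,74),(410,80)]],0))
print("fulc",top(648,133,.165),sc(181,232,.165)); print("handle",top(705,308,.198),top(695,322,.158),sc(58,88,.198),sc(62,128,.158))
print("dog end",top(445,276,.12),"chuck face mid",top(288,150,.15))
E
```

```text
[array([ 0.6903, -0.3077,  0.018 ]), array([ 0.4847, -0.2737,  0.018 ]), array([0.5767, 0.2844, 0.018 ])]
yaw -9.35908045546728 0.5655980467174724
-9.394617984487027 0.2083677280541328
S [array([ 0.4932, -0.2751,  0.018 ]), array([ 0.6995, -0.3061,  0.018 ]), array([0.7888, 0.2432, 0.018 ])]
yaw -9.236340591686748
tail [ 0.6314 -0.1106  0.14  ] stop [0.5909 0.0318 0.14  ]
stop sc [0.5949 0.034  0.14  ]
fulc [ 0.6666 -0.1996  0.165 ] [ 0.6633 -0.1977  0.165 ]
handle [ 0.5278 -0.2296  0.198 ] [ 0.5252 -0.2286  0.158 ] [ 0.53   -0.2286  0.198 ] [ 0.5316 -0.2315  0.158 ]
dog end [ 0.5716 -0.0484  0.12  ] chuck face mid [0.6639 0.0672 0.15  ]
```

{"method": "carry_out", "body": {"series": [[[3, -1.8, 0, 0, 0, 0], [3, -1.8, 0, 0, 0, 0], [3, -1.8, 0, 0, 0, 0], [3, -1.8, 0, 0, 0, 0], [3, -1.8, 0, 0, 0, 0], [3, -1.8, 0, 0, 0, 0], [3, -1.8, 0, 0, 0, 0], [3, -1.8, 0, 0, 0, 0], [3, -1.8, 0, 0, 0, 0], [3, -1.8, 0, 0, 0, 0], [3, -1.8, 0, 0, 0, 0], [2.8, -1.9, 0, 0, 0, 0], [0, 0, 0, 0, 0, 0.1485], [0, 0, 0, 0, 0, 0.1485], [0, 0, 0, 0, 0, 0.1485], [0, 0, 0, 0, 0, 0.1485], [0, 0, 0, 0, 0, 0]]], "fingers": 0}}

```text
time: 2.22
tool_pos: [0.5163, -0.2665, 0.2222]
orientation: [-0.0, 0.997, -0.081, -0.0]
ft_force: [0.7, 0.6, -0.3]
opening: 0.002
```

```bash
python3 - <<'E'
from h import *
import cv2
cv2.imwrite("pics/w1.png",ctrl.capture("wrist")[:,:,::-1])
c=ctrl.camera_info("wrist");print(np.round(c["mtx"],1).tolist())
E
```

```text
[[363.6, 0.0, 320.7], [0.0, 363.6, 244.0], [0.0, 0.0, 1.0]]
```

View pics/w1.png

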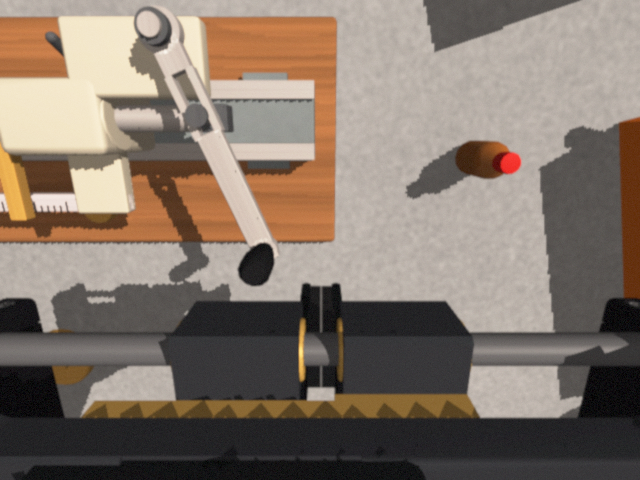

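The wrist view is square to the lathe. It shows the handle at about (257,265), the fulcrum at (153,27) and the fingertips at (322,290).

```bash
cat >> h.py <<'E'
def wr(u,v,z,P,yaw=-9.35):  # tool pointing down; returns lathe-axes offset from TCP
    c=ctrl.camera_info("wrist");T=np.array(c["T_tool_cam"])
    d=T[:3,:3]@np.linalg.inv(c["mtx"])@[u,v,1];o=T[:3,3]
    p=o+d*((P[2]-z)-o[2])/d[2]; return np.array([p[0],-p[1]])
E
python3 - <<'E'
from h import *
P=ctrl.state()["tool_pos"]
for n,u,v,z in[("handle",257,265,.185),("fulc",153,27,.165),("tip",322,290,P[2]),("tip hi",322,290,P[2]+.02),("dog end",22,220,.12)]:print(n,wr(u,v,z,P)*1e3)
E
```

```text
handle [ 7.28422789 37.44403192]
fulc [135.30195685  89.77737181]
tip [ 7.98218601 -0.38320437]
tip hi [16.88465487 -0.33132984]
dog end [ 19.38613398 223.01732681]
```

{"method": "carry_out", "body": {"series": [[[0.2, 0, 1.8, 0, 0, 0], [0, 0, 1.8, 0, 0, 0], [0, 0, 1.8, 0, 0, 0], [0, -0.4, 0, 0, 0, 0], [0, -0.4, 0, 0, 0, 0], [0, -0.2, 0, 0, 0, 0], [0, 0, 0, 0, 0, 0]]]}}

```text
time: 3.15
tool_pos: [0.5207, -0.257, 0.1692]
orientation: [0.0, 0.997, -0.081, 0.001]
ft_force: [0.1, 0.2, -0.2]
opening: 0.008
```

{"method": "carry_out", "body": {"series": [[[0, -0.2, 0, 0, 0, 0], [0, -0.2, 0, 0, 0, 0], [0, -0.2, 0, 0, 0, 0], [0, -0.2, 0, 0, 0, 0], [0, -0.2, 0, 0, 0, 0], [0, -0.2, 0, 0, 0, 0], [0, -0.2, 0, 0, 0, 0], [0, -0.2, 0, 0, 0, 0]]]}}

```text
time: 4.15
tool_pos: [0.5206, -0.2437, 0.1684]
orientation: [0.001, 0.997, -0.083, -0.002]
ft_force: [-5.0, -5.0, 2.0]
opening: 0.004
```

{"method": "carry_out", "body": {"series": [[[-0.07, -0.2, 0, 0, 0, 0], [-0.07, -0.2, 0, 0, 0, 0], [-0.06, -0.2, 0, 0, 0, 0], [-0.06, -0.2, 0, 0, 0, 0], [-0.05, -0.2, 0, 0, 0, 0]]]}}

```text
time: 4.78
tool_pos: [0.5184, -0.2334, 0.1683]
orientation: [0.001, 0.997, -0.083, -0.003]
ft_force: [-6.2, -5.8, 3.0]
opening: 0.007
```

```bash
python3 - <<'E'
from h import *
import cv2
a=ctrl.capture("wrist")[:,:,::-1];cv2.imwrite("pics/w2.png",cv2.resize(a[100:400,120:520],None,fx=2,fy=2))
print(ctrl.state()["ft_force"],ctrl.state()["tool_pos"])
E
```

```text
[-5.69215396 -5.03123902  2.12881465] [ 0.5183577  -0.23302666  0.16832592]
```

View pics/w2.png

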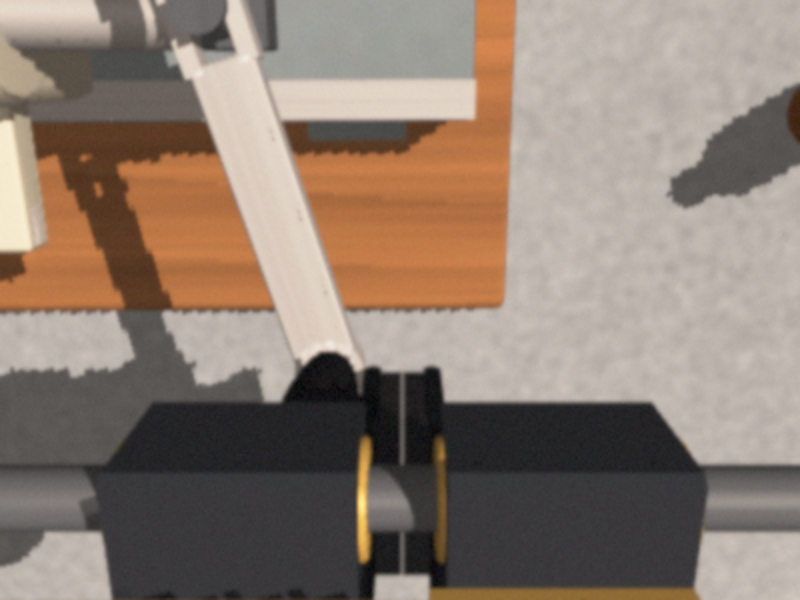

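The handle sits against the flat back of the finger, around (330,380). The sideways force is friction, so I'll relieve it and follow the arc.

{"method": "carry_out", "body": {"series": [[[-0.15, -0.2, 0, 0, 0, 0], [-0.15, -0.2, 0, 0, 0, 0], [-0.12, -0.2, 0, 0, 0, 0], [-0.1, -0.2, 0, 0, 0, 0]]]}}

```text
time: 5.32
tool_pos: [0.5169, -0.223, 0.1685]
orientation: [0.0, 0.997, -0.082, -0.0]
ft_force: [-2.0, -4.5, 0.0]
opening: 0.008
```

{"method": "carry_out", "body": {"series": [[[-0.05, -0.15, 0, 0, 0, 0], [-0.05, -0.15, 0, 0, 0, 0], [-0.05, -0.1, 0, 0, 0, 0]]]}}

```text
time: 5.7
tool_pos: [0.5164, -0.2181, 0.1685]
orientation: [0.0, 0.997, -0.082, -0.0]
ft_force: [-2.7, -3.9, -0.5]
opening: 0.004
```

{"method": "carry_out", "body": {"series": [[[-0.05, -0.15, 0, 0, 0, 0], [-0.05, -0.15, 0, 0, 0, 0], [-0.03, -0.1, 0, 0, 0, 0]]]}}

```text
time: 6.08
tool_pos: [0.5162, -0.2137, 0.1685]
orientation: [-0.0, 0.997, -0.081, 0.0]
ft_force: [-0.6, -3.8, -1.7]
opening: 0.004
```

{"method": "carry_out", "body": {"series": [[[-0.03, -0.15, 0, 0, 0, 0], [-0.03, -0.15, 0, 0, 0, 0], [-0.02, -0.1, 0, 0, 0, 0]]]}}

```text
time: 6.45
tool_pos: [0.516, -0.2096, 0.1685]
orientation: [-0.0, 0.997, -0.081, 0.0]
ft_force: [-0.5, -4.1, -1.8]
opening: 0.003
```

{"method": "carry_out", "body": {"series": [[[-0.02, -0.1, 0, 0, 0, 0], [-0.02, -0.1, 0, 0, 0, 0], [-0.01, -0.05, 0, 0, 0, 0]]]}}

```text
time: 6.82
tool_pos: [0.516, -0.2072, 0.1686]
orientation: [0.0, 0.997, -0.081, 0.0]
ft_force: [-0.2, -4.5, -2.6]
opening: 0.004
```

{"method": "carry_out", "body": {"series": [[[-0.02, -0.1, 0, 0, 0, 0], [-0.02, -0.1, 0, 0, 0, 0], [-0.01, -0.05, 0, 0, 0, 0]]]}}

```text
time: 7.2
tool_pos: [0.516, -0.2046, 0.1686]
orientation: [0.0, 0.997, -0.081, 0.0]
ft_force: [0.0, -3.5, -1.9]
opening: 0.006
```

{"method": "carry_out", "body": {"series": [[[-0.01, -0.1, 0, 0, 0, 0], [-0.01, -0.1, 0, 0, 0, 0], [-0.01, -0.05, 0, 0, 0, 0]]]}}

```text
time: 7.58
tool_pos: [0.516, -0.2021, 0.1686]
orientation: [0.0, 0.997, -0.081, 0.0]
ft_force: [0.3, -4.2, -3.3]
opening: 0.003
```

{"method": "carry_out", "body": {"series": [[[-0.01, -0.1, 0, 0, 0, 0], [-0.01, -0.1, 0, 0, 0, 0], [0, -0.06, 0, 0, 0, 0]]]}}

```text
time: 7.95
tool_pos: [0.5161, -0.1995, 0.1686]
orientation: [0.0, 0.997, -0.081, 0.0]
ft_force: [0.4, -3.9, -1.1]
opening: 0.008
```

{"method": "carry_out", "body": {"series": [[[-0.01, -0.1, 0, 0, 0, 0], [-0.01, -0.1, 0, 0, 0, 0], [0, -0.06, 0, 0, 0, 0]]]}}

```text
time: 8.32
tool_pos: [0.5163, -0.1969, 0.1686]
orientation: [0.0, 0.997, -0.081, -0.0]
ft_force: [0.1, -3.7, -1.9]
opening: 0.008
```

{"method": "carry_out", "body": {"series": [[[-0.01, -0.1, 0, 0, 0, 0], [0, -0.1, 0, 0, 0, 0], [0, -0.06, 0, 0, 0, 0]]]}}

```text
time: 8.7
tool_pos: [0.5165, -0.1943, 0.1686]
orientation: [-0.0, 0.997, -0.081, -0.0]
ft_force: [-0.4, -4.3, -0.6]
opening: 0.005
```

{"method": "carry_out", "body": {"series": [[[0, -0.1, 0, 0, 0, 0], [0, -0.1, 0, 0, 0, 0], [0, -0.06, 0, 0, 0, 0]]]}}

```text
time: 9.07
tool_pos: [0.5169, -0.1917, 0.1685]
orientation: [0.0, 0.997, -0.081, -0.0]
ft_force: [-1.4, -4.7, 0.2]
opening: 0.007
```

{"method": "carry_out", "body": {"series": [[[0, -0.1, 0, 0, 0, 0], [0, -0.1, 0, 0, 0, 0], [0, -0.06, 0, 0, 0, 0]]]}}

```text
time: 9.45
tool_pos: [0.5172, -0.1891, 0.1685]
orientation: [-0.0, 0.997, -0.081, -0.0]
ft_force: [-2.3, -3.7, -0.6]
opening: 0.002
```

{"method": "carry_out", "body": {"series": [[[-0.01, -0.1, 0, 0, 0, 0], [-0.01, -0.1, 0, 0, 0, 0], [-0.01, -0.06, 0, 0, 0, 0]]]}}

```text
time: 9.82
tool_pos: [0.5176, -0.1865, 0.1685]
orientation: [-0.0, 0.997, -0.081, -0.0]
ft_force: [-1.4, -4.1, -0.8]
opening: 0.005
```

{"method": "carry_out", "body": {"series": [[[0, -0.1, 0, 0, 0, 0], [0, -0.1, 0, 0, 0, 0], [0, -0.06, 0, 0, 0, 0]]]}}

```text
time: 10.2
tool_pos: [0.518, -0.184, 0.1685]
orientation: [-0.0, 0.997, -0.081, -0.0]
ft_force: [-1.6, -4.1, -1.1]
opening: 0.002
```

{"method": "carry_out", "body": {"series": [[[0, -0.1, 0, 0, 0, 0], [0, -0.1, 0, 0, 0, 0], [0, -0.06, 0, 0, 0, 0]]]}}

```text
time: 10.58
tool_pos: [0.5185, -0.1814, 0.1685]
orientation: [-0.0, 0.997, -0.081, 0.0]
ft_force: [-2.0, -4.2, -0.4]
opening: 0.008
```

{"method": "carry_out", "body": {"series": [[[0, -0.1, 0, 0, 0, 0], [0, -0.1, 0, 0, 0, 0], [0, -0.06, 0, 0, 0, 0]]]}}

```text
time: 10.95
tool_pos: [0.519, -0.1788, 0.1686]
orientation: [0.0, 0.997, -0.081, 0.0]
ft_force: [-1.6, -3.4, -2.2]
opening: 0.002
```

{"method": "carry_out", "body": {"series": [[[0, -0.1, 0, 0, 0, 0], [0, -0.1, 0, 0, 0, 0], [0, -0.06, 0, 0, 0, 0]]]}}

```text
time: 11.32
tool_pos: [0.5195, -0.1763, 0.1686]
orientation: [0.0, 0.997, -0.081, 0.0]
ft_force: [-1.6, -3.7, -2.1]
opening: 0.005
```

{"method": "carry_out", "body": {"series": [[[0.01, -0.1, 0, 0, 0, 0], [0.01, -0.1, 0, 0, 0, 0], [0.01, -0.06, 0, 0, 0, 0]]]}}

```text
time: 11.7
tool_pos: [0.5201, -0.1738, 0.1686]
orientation: [0.0, 0.997, -0.081, 0.0]
ft_force: [-1.4, -4.5, -1.5]
opening: 0.006
```

{"method": "carry_out", "body": {"series": [[[0.01, -0.1, 0, 0, 0, 0], [0.01, -0.1, 0, 0, 0, 0], [0.01, -0.06, 0, 0, 0, 0]]]}}

```text
time: 12.08
tool_pos: [0.5207, -0.1712, 0.1686]
orientation: [0.0, 0.997, -0.081, 0.0]
ft_force: [-1.3, -4.9, -1.4]
opening: 0.006
```

{"method": "carry_out", "body": {"series": [[[0.01, -0.1, 0, 0, 0, 0], [0.01, -0.1, 0, 0, 0, 0], [0.01, -0.06, 0, 0, 0, 0]]]}}

```text
time: 12.45
tool_pos: [0.5214, -0.1688, 0.1686]
orientation: [0.0, 0.997, -0.081, -0.0]
ft_force: [-2.1, -3.8, -1.4]
opening: 0.008
```

{"method": "carry_out", "body": {"series": [[[0.02, -0.1, 0, 0, 0, 0], [0.02, -0.1, 0, 0, 0, 0], [0.01, -0.06, 0, 0, 0, 0]]]}}

```text
time: 12.82
tool_pos: [0.5221, -0.1667, 0.1685]
orientation: [0.0, 0.997, -0.082, -0.0]
ft_force: [-2.5, -5.6, -0.0]
opening: 0.003
```

{"method": "carry_out", "body": {"series": [[[0.02, -0.1, 0, 0, 0, 0], [0, 0, 0, 0, 0, 0]]]}}

```text
time: 13.08
tool_pos: [0.5223, -0.166, 0.1685]
orientation: [0.0, 0.997, -0.082, -0.0]
ft_force: [-2.2, -5.4, -1.3]
opening: 0.002
```

{"method": "carry_out", "body": {"series": [[[0.02, -0.1, 0, 0, 0, 0], [0, 0, 0, 0, 0, 0]]]}}

```text
time: 13.32
tool_pos: [0.5224, -0.1656, 0.1685]
orientation: [0.001, 0.997, -0.082, -0.001]
ft_force: [-2.2, -6.4, -1.0]
opening: 0.005
```

{"method": "carry_out", "body": {"series": [[[0.02, -0.1, 0, 0, 0, 0], [0, 0, 0, 0, 0, 0]]]}}

```text
time: 13.58
tool_pos: [0.5225, -0.1652, 0.1685]
orientation: [0.001, 0.997, -0.082, -0.001]
ft_force: [-3.9, -5.9, -0.1]
opening: 0.005
```

{"method": "carry_out", "body": {"series": [[[0, -0.1, 0, 0, 0, 0], [0, -0.1, 0, 0, 0, 0], [0, 0, 0, 0, 0, 0]]]}}

```text
time: 13.95
tool_pos: [0.5227, -0.1644, 0.1685]
orientation: [0.002, 0.997, -0.083, -0.001]
ft_force: [-4.5, -9.8, -0.8]
opening: 0.008
```

{"method": "carry_out", "body": {"series": [[[0, 0, 0, 0, 0, 0], [0, 0, 0, 0, 0, 0]]]}}

```text
time: 14.2
tool_pos: [0.5227, -0.1644, 0.1685]
orientation: [0.002, 0.997, -0.083, -0.001]
ft_force: [-3.7, -9.1, -0.8]
opening: 0.009
```

{"method": "carry_out", "body": {"series": [[[0, 0, 0, 0, 0, 0], [0, 0, 0, 0, 0, 0], [0, 0, 0, 0, 0, 0], [0, 0, 0, 0, 0, 0]]]}}

```text
time: 14.7
tool_pos: [0.5227, -0.1644, 0.1685]
orientation: [0.002, 0.997, -0.083, -0.001]
ft_force: [-3.2, -8.6, -0.5]
opening: 0.006
```

{"method": "carry_out", "body": {"series": [[[0, 0.2, 0, 0, 0, 0], [0, 0.2, 0, 0, 0, 0], [0, 0.3, 0, 0, 0, 0], [0, 0.8, 0, 0, 0, 0], [0, 1.0, 0, 0, 0, 0], [0, 0.5, -2, 0, 0, 0], [0, 0, -4, 0, 0, 0], [0, 0, -2, 0, 0, 0], [0.1, -2.8, 0, 0, 0, 0], [0.1, -4, 0, 0, 0, 0], [0.1, -4, 0, 0, 0, 0], [0.1, -4, 0, 0, 0, 0], [0.1, -4, 0, 0, 0, 0], [0.1, -4, 0, 0, 0, 0], [0.2, -4, 0, 0, 0, 0], [0.2, -1, 0, 0, 0, 0], [0, 0, 0, 0, 0, 0]]]}}

```text
time: 16.82
tool_pos: [0.5741, 0.0812, 0.2484]
orientation: [0.0, 0.997, -0.081, -0.0]
ft_force: [0.2, -0.4, 0.8]
opening: 0.007
```

```bash
python3 - <<'E'
from h import *
import cv2
print(ctrl.state()["tool_pos"],ctrl.state()["orientation"],ctrl.state()["ft_force"])
cv2.imwrite("pics/w3.png",ctrl.capture("wrist")[:,:,::-1])
E
```

```text
[0.57410969 0.08121223 0.24839234] [ 1.93897515e-04  9.96686208e-01 -8.13422384e-02 -7.72294473e-05] [ 0.23081399 -0.3780268   0.7648457 ]
```

View pics/w3.png

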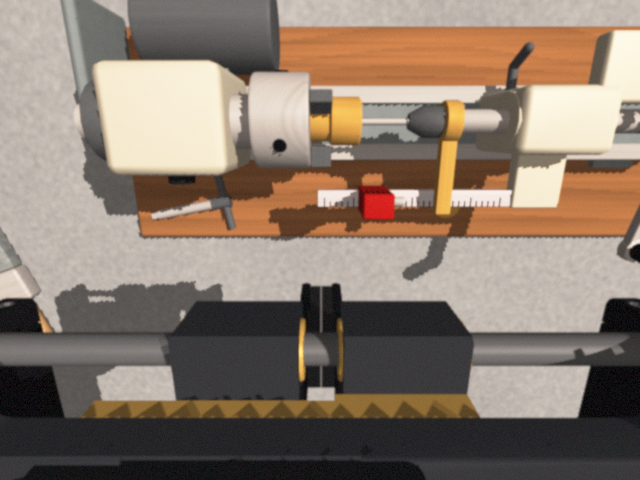

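The stop is at about (378,203) and the dog's arm at (443,185), so there is a gap left to close. I'll measure them by colour.

```bash
python3 - <<'E'
from h import *
import cv2
a=cv2.imread("pics/w3.png").astype(int);P=ctrl.state()["tool_pos"]
m=(a[:,:,2]>120)&(a[:,:,1]<50)&(a[:,:,0]<50);m[:150]=0;m[260:]=0
ys,xs=np.nonzero(m);print(xs.min(),xs.max(),ys.min(),ys.max())
mt=(a[:,:,2]>190)&m;y2,x2=np.nonzero(mt);print("bright",x2.min(),x2.max(),y2.min(),y2.max())
for u in(xs.min(),xs.max()):
  for v in(ys.min(),ys.max()):print(u,v,wr(u,v,.14,P)*1e3)
for v in (192,205):print("bar/ dog",wr(436,v,.12,P)*1e3,wr(450,v,.12,P)*1e3)
for y in(190,195,200,205,210,215):print(a[y,355:400:4,2])
E
```

```text
362 393 186 219
bright 365 393 195 217
362 186 [ 43.49090608 -30.36417792]
362 219 [ 18.43882517 -31.15127129]
393 186 [ 43.46123474 -53.3583138 ]
393 219 [ 18.40993423 -54.76189409]
bar/ dog [ 35.91385339 -91.98150113] [  35.89953156 -103.18344895]
bar/ dog [ 25.38570129 -92.93068831] [  25.37152561 -104.24958706]
[182  80 118 107 112 118 120 116 114 213 223 222]
[130  76 100 205 203 204 206 209 208 210 239 244]
[118  78 107 211 218 218 217 218 217 220 228 233]
[117  74 111 214 214 212 214 217 219 219 156 149]
[ 92  80 120 210 212 212 213 214 212 216 114  95]
[100 102 125 210 211 209 208 215 213 213 102  98]
```

{"method": "carry_out", "body": {"series": [[[1.4, 0.4, 0, 0, 0, 0], [1.4, 0.4, 0, 0, 0, 0], [0, 0, 4, 0, 0, 0], [0, 0, 4, 0, 0, 0], [0, 0, 3, 0, 0, 0], [0, 0, 2.3, 0, 0, 0], [0, 0, 0, 0, 0, 0], [0, 0, 0, 0, 0, 0]]]}}

```text
time: 17.88
tool_pos: [0.6015, 0.0686, 0.1164]
orientation: [-0.0, 0.997, -0.082, 0.001]
ft_force: [-0.3, 0.4, 0.5]
opening: 0.009
```

{"method": "carry_out", "body": {"series": [[[0, 0.3, 0, 0, 0, 0], [0, 0.3, 0, 0, 0, 0], [0, 0.3, 0, 0, 0, 0], [0, 0.3, 0, 0, 0, 0], [0, 0.3, 0, 0, 0, 0], [0, 0.3, 0, 0, 0, 0], [0, 0.2, 0, 0, 0, 0], [0, 0.2, 0, 0, 0, 0]]]}}

```text
time: 18.88
tool_pos: [0.5968, 0.0477, 0.1156]
orientation: [-0.0, 0.997, -0.081, 0.0]
ft_force: [-0.0, 1.8, 0.5]
opening: 0.004
```

```bash
python3 - <<'E'
from h import *
import cv2
print(ctrl.state()["tool_pos"],ctrl.state()["ft_force"])
a=ctrl.capture("wrist")[:,:,::-1];cv2.imwrite("pics/w4.png",cv2.resize(a[100:400,200:600],None,fx=2,fy=2))
E
```

```text
[0.59677386 0.04767172 0.1156469 ] [-0.02321986  1.80939368  0.45915501]
```

View pics/w4.png

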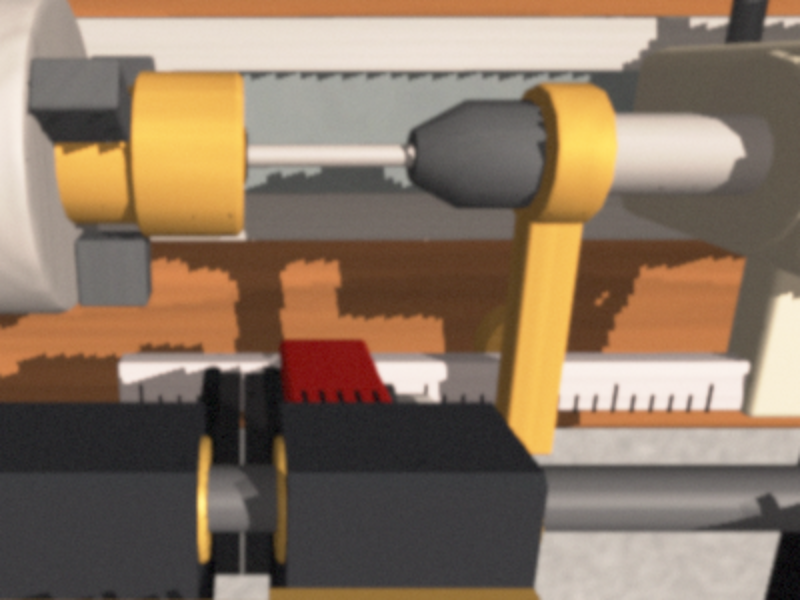

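The finger is on the stop with 1.8 N of drag. The nose tip, at about (437,395), is roughly 12–15 mm short of the dog at (500,420).

{"method": "carry_out", "body": {"series": [[[0, 0.2, 0, 0, 0, 0], [0, 0.2, 0, 0, 0, 0], [0, 0.2, 0, 0, 0, 0], [0, 0.2, 0, 0, 0, 0]]]}}

```text
time: 19.42
tool_pos: [0.5954, 0.0394, 0.1156]
orientation: [0.0, 0.997, -0.082, 0.0]
ft_force: [0.8, 2.3, 0.9]
opening: 0.006
```

```bash
python3 - <<'E'
from h import *
import cv2
print(ctrl.state()["tool_pos"],ctrl.state()["ft_force"])
a=ctrl.capture("wrist")[:,:,::-1];cv2.imwrite("pics/w5.png",cv2.resize(a[230:330,300:500],None,fx=4,fy=4))
E
```

```text
[0.59540586 0.03936652 0.1156154 ] [0.83540908 2.30758698 0.86399088]
```

View pics/w5.png

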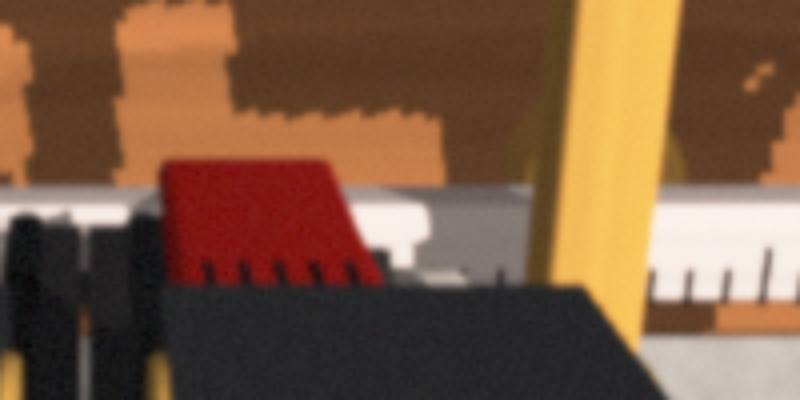

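The nose tip is near (465,280) and the dog's face near (530,280), leaving about 7 mm.

{"method": "carry_out", "body": {"series": [[[0, 0.1, 0, 0, 0, 0], [0, 0.1, 0, 0, 0, 0], [0, 0.1, 0, 0, 0, 0], [0, 0.1, 0, 0, 0, 0]]]}}

```text
time: 19.98
tool_pos: [0.5948, 0.0355, 0.1156]
orientation: [0.0, 0.997, -0.081, 0.0]
ft_force: [-0.2, 2.3, 1.5]
opening: 0.01
```

{"method": "carry_out", "body": {"series": [[[0, 0.05, 0, 0, 0, 0], [0, 0.05, 0, 0, 0, 0]]]}}

```text
time: 20.23
tool_pos: [0.5946, 0.0345, 0.1156]
orientation: [0.0, 0.997, -0.081, 0.0]
ft_force: [0.9, 2.0, 1.6]
opening: 0.007
```

{"method": "carry_out", "body": {"series": [[[0, 0.05, 0, 0, 0, 0], [0, 0.05, 0, 0, 0, 0]]]}}

```text
time: 20.48
tool_pos: [0.5945, 0.0336, 0.1156]
orientation: [0.0, 0.997, -0.081, 0.0]
ft_force: [0.3, 1.9, 1.6]
opening: 0.007
```

{"method": "carry_out", "body": {"series": [[[0, 0.05, 0, 0, 0, 0], [0, 0.05, 0, 0, 0, 0]]]}}

```text
time: 20.72
tool_pos: [0.5943, 0.0326, 0.1156]
orientation: [0.0, 0.997, -0.082, 0.0]
ft_force: [0.5, 2.0, 0.8]
opening: 0.009
```

{"method": "carry_out", "body": {"series": [[[0, 0.05, 0, 0, 0, 0], [0, 0.05, 0, 0, 0, 0]]]}}

```text
time: 20.98
tool_pos: [0.5942, 0.032, 0.1156]
orientation: [-0.0, 0.997, -0.081, 0.0]
ft_force: [1.5, 4.2, 1.0]
opening: 0.005
```

{"method": "carry_out", "body": {"series": [[[0, 0.03, 0, 0, 0, 0], [0, 0, 0, 0, 0, 0]]]}}

```text
time: 21.22
tool_pos: [0.5942, 0.0319, 0.1156]
orientation: [-0.0, 0.997, -0.081, 0.0]
ft_force: [0.7, 3.8, 1.1]
opening: 0.009
```

{"method": "carry_out", "body": {"series": [[[0, 0.05, 0, 0, 0, 0], [0, 0, 0, 0, 0, 0]]]}}

```text
time: 21.48
tool_pos: [0.5941, 0.0317, 0.1156]
orientation: [-0.001, 0.997, -0.081, 0.0]
ft_force: [2.2, 6.1, 0.8]
opening: 0.007
```

{"method": "carry_out", "body": {"series": [[[0, -0.1, 0, 0, 0, 0], [0, -0.2, 0, 0, 0, 0], [0, -0.4, 0, 0, 0, 0], [0, -0.7, 0, 0, 0, 0], [0, 0, -2, 0, 0, 0], [0, 0, -4, 0, 0, 0], [-1, 0, -3, 0, 0, 0], [-2, 1, 0, 0, 0, 0], [-2, 2, 0, 0, 0, 0], [-1, 2, 0, 0, 0, 0], [0, 0, 0, 0, 0, 0]]]}}

```text
time: 22.85
tool_pos: [0.5281, 0.0036, 0.2055]
orientation: [0.001, 0.997, -0.083, -0.0]
ft_force: [0.6, 0.2, -0.6]
opening: 0.006
```

```bash
python3 - <<'E'
from h import *
import cv2
print(ctrl.state()["tool_pos"],ctrl.state()["ft_force"])
a=ctrl.capture("wrist")[:,:,::-1];cv2.imwrite("pics/w6.png",cv2.resize(a[40:260,180:480],None,fx=2.6,fy=2.6,interpolation=cv2.INTER_CUBIC))
E
```

```text
[0.5280995  0.00363843 0.20554532] [ 0.60632518  0.15110256 -0.64627924]
```

View pics/w6.png

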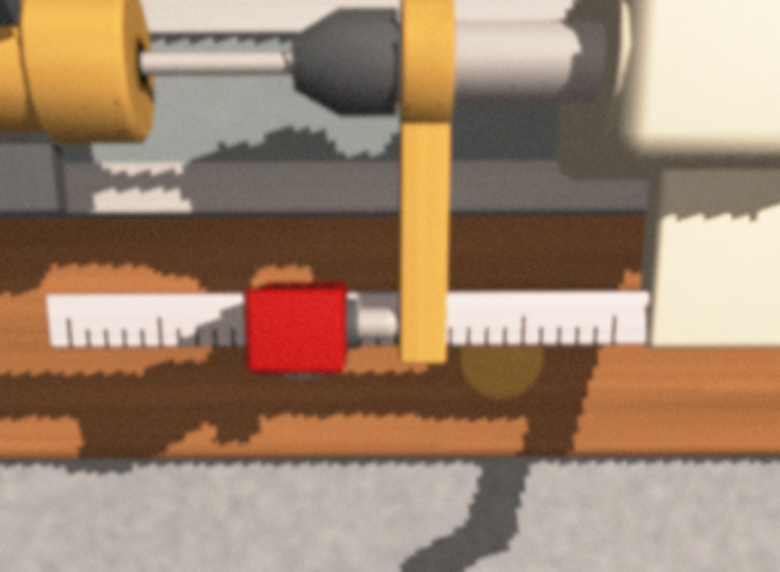

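The nose tip, at about (397,322), meets the dog's face at x≈400. The rod is still in the bore, and the gripper is clear of everything. I'm handing in.

```bash
python3 -c "
from cell import ctrl
print(ctrl.sign_off())"
```

```text
the job is handed in; nothing more can be done
None
```

The job is handed in: the depth rod was bottomed in the bore and the red stop set against the dog, at about 23 s on the robot's clock.

- **Bottoming the rod:** I pushed the lever handle with the shut fingers in small steps. Drag was about 4 N. After the rise I held about 9–10 N in all, roughly 5 N above the drag, for over half a second, then let go. The highest single reading was about 10.7 N, which is 6.3 N above the drag.
- **Setting the stop:** I slid it from its chuck side at about 2 N of drag. The push rose when the nose met the dog, and I stopped at about 4 N above the drag and backed off.
- **Last checks:** The wrist picture shows the nose meeting the dog to within about a pixel, and the rod in the bore. I took no separate measurement that the rod was still on the bottom after the stop touched. That rests on the push staying well under the 10 N that would move the quill. The gripper was clear, with the force reading near zero, and nothing loose was knowingly touched.
- **What disagreed:** Early in the swing there was a 4–5 N sideways friction force on the finger. It eased once the moves followed the handle's arc.

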